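# Hold the hidden bolt head behind the mixer bracket

## Task

The cracked orange cover over the gap behind the mixer's bracket is scrap: lift it off and drop it into the red reject box. Then reach down into the gap, grip the brass bolt head, which the nut driver on the other side keeps turning round, between both fingers, and hold it firmly so that it no longer turns. Finish while still holding it still, with the cover left lying in the box and everything else on the bench where it was.

Things in the scene. Friction and masses are not known exactly. Their poses are not given: they have to be found in the camera images.
- fixture: Bench mixer with bracket, fixed. Origin on the bench under the middle of the gap, z up. Gap 50 mm wide along x: at x -25 mm an aluminium bracket plate (6 thick, 110 wide in y), at x +25 the white housing (100 deep, 150 wide), both with tops at z 100. Gap open at both y ends; floor at z 10. In front, x -80 to -165, lies a blue nut driver, top at z 93, 46 wide.
- bolt_head (a point): Brass hexagonal bolt head in the gap under the cover: 24 mm across flats, 28 across corners, 18 long along the fixture's x. This point is its centre: fixture x 0, y 0, z 70 mm, 30 below the bracket's top. Its x is the bolt's axis, level, along fixture x; it turns about it. A 22 mm sleeve joins it to the bracket at -x; else free for 50 mm along y and 45 mm down.
- bolt (a joint): Turn of the bolt about its axis, rad. The docked nut driver turns it without end at about 0.25 rad/s with a light torque of about 0.1 N m while nobody holds it; any firm grip (20 N or more) across the head, at whatever angle, stops it.
- cover: Loose cracked orange plastic cover lying on bracket and housing: plate 80 (x) x 100 (y) x 4 mm with a grip rib on top, 50 long in x, 16 wide in y, its top 36 mm above the underside. Origin at the middle of the underside; about 80 g. At the start nearly square with the fixture, rib along the fixture's x.
- reject_box: Red open-topped reject box fixed to the bench, 190 (x) x 220 (y) x 80 mm tall, walls and floor about 4 mm. Origin under its centre on the bench; z up.
- sample_jar: Bystander, to be left alone: specimen jar with red cap, 48 mm across, 65 mm tall. Origin at its middle, on the underside.
- green_cap: Bystander, to be left alone: small green tube cap, 20 mm across, 16 mm tall. Origin at its middle, on the underside.
- tip_box: Bystander, to be left alone: white pipette-tip box 120 x 85 x 60 mm. Origin at its middle, on the underside.
- reagent: Bystander, to be left alone: yellow reagent bottle, 64 mm across, 150 mm tall. Origin at its middle, on the underside.
- spanner: Bystander, to be left alone: open-ended spanner, 170 mm long, lying flat. Origin under its middle.
- beaker: Bystander, to be left alone: clear plastic beaker, 70 mm across, 90 mm tall. Origin at its middle, on the underside.
Mind the look-alikes: they are no part of the job. Of the things like the cover, leave any that is purple or white; of the rest the larger one is meant.

How it is judged:
By the outcome, as a careful person would: the job done as asked, in the order asked, and still so for the second after the job is handed in, while the arm keeps its last pose, push and grip.
It also fails if it takes over 50 s, if anything falls off the work surface, if the arm or the gripper's body presses on something with over 40 N, if the wrist force passes 120 N, or if a joint passes its speed limit or range.

## Robot

A 6-joint arm with a two-finger parallel gripper is mounted at the origin on the work surface. World frame = base frame: x ahead of the robot, y to its left, z up, the work surface at z = 0. Lengths are in mm, angles in rad, forces in N, time in s.
With the tool pointing down it reaches from about 400 to 825 mm from the base axis. Payload 7 kg.
Tool frame: the origin (TCP) lies on the centre line of the jaws, within the pads' length; the fingertips stand 25 mm ahead of it and the grasp point (between the pads) lies 6 mm ahead of it (bot.tip_extent is the distance from the TCP to the fingertips, in mm); z points along the fingers, y is the line along which they close (so a half turn about z gives the same grasp; the last joint's range is limited). The gripper opens to 88 mm and grips with 3 to 60 N. Pads are 19 mm wide; open, the fingers measure 130 mm over their backs; the gripper's body (78 mm by 193 mm) begins 47 mm behind the grasp point.
Start: joints at [1.621, 0.359, 0.012, 0, -1.224, -0.288], TCP at [159.017, 655.979, 222.061] pointing down, gripper open.
Joint ranges: [-3.07, 3.07], [-1.43, 2.12], [-1.02, 1.25], [-3.03, 1.67], [-3.05, -0], [-3.03, 3.03]. Speed limits (rad/s): [2.39, 2.39, 3.01, 3.14, 3.14, 3.14].

## Interface

Orientations are given as a unit quaternion [x, y, z, w].
In Python, from cell import bot gives the robot as it stands.
- The arm moves only by the tool send_rows, never from a script. Its argument "series" is one flat list of numbers, 7 for each row, row after row: the shift along the tool's x, y, z scaled (see below), then the turn, a rotation vector about the tool's x, y, z scaled (see below), then the gripper's target within -1 to 1 (shut at 1, half-way at 0, fully open at -1). In form: [dx, dy, dz, rx, ry, rz, gripper, dx, dy, dz, rx, ry, rz, gripper, ...]. A call has 1 to 5 rows; each row is the pose to reach, as a shift and turn from the pose commanded when the call began, along the tool's axes at that moment; what a row does not reach only later rows make up. The controller multiplies each number of a shift by 8 cm and each number of a turn by pi/2 rad. A row lasts 1/8 s, in which the tool goes at most 62.5 mm and 10.7 degrees, less where a joint would pass 70% of its speed; a pose out of reach is approached as far as the arm can. A call with a number of a shift or a turn outside -1 to 1 is refused whole. A call with a gripper value outside its range is refused whole. The fingers move at their own pace and stop on an object; "force" is the grip in N (left out, the last holds). Time passes only in rows, so rows that repeat a pose let the fingers close. It gives the time, the measured TCP pose, the force, the opening and the grip force at its end, in the units of the state.
- bot.state(): the state, without advancing time (a new reading comes with each control period).
- bot.grab_frame(name): name is "side" or "top" or "wrist"; returns a dict with "pixels" (480x640x3 uint8, red, green, blue), "fx", "fy", "cx", "cy" (pixels), "R" (3x3) and "t" (3): a world point X has camera coordinates R X + t. Camera axes: x right, y down, z forward; pixel columns grow to the right and rows downward; lengths in mm; the calibration is good to about 2 mm. A picture is of the moment at which its call begins. There is no depth.
- bot.sign_off(): hands the job in; it is judged then, once.
Trained networks look in a picture, given as the dict that the camera call returned (one of the last four; its "shot" number tells which), for a name from the list of things; names that differ only in an ending like _2 or _b are one class to them, and where a whole thing is asked for, a point or a joint stands for the part that bears it (a point fixed in the world has none). Each returns a list of dicts, best first, with "confidence" (0 to 1); they miss things now and then, are a little off and sometimes report something else, mostly with a low value. They report only what shows in the picture. A call takes as long as a camera call. They do not tell look-alikes from the thing itself.
- bot.cut_out(query, picture): "region" (480x640 bool, what is visible of it) and "xy" ([column, row] in pixels, amid what is visible of it).
- bot.place_of(query, picture): "xy" ([column, row] in pixels: a listed point, or the origin of a listed thing).
The state is a dict: "time_s": time; "q": joint angles; "qd": joint speeds; "joint_efforts": joint torques, N m; "position": TCP position; "tool_rot": TCP orientation; "force": force on the tool from outside, world axes, zero at the start; "ft_torque": the same for the moment, N m; "opening": finger opening in mm; "gripper_force": force on a finger pad.
Only numpy, scipy, OpenCV 4.12 (cv2) and the standard library are available. Lean on these libraries where they do the work, as an engineer would, in place of code of your own. Each camera call takes 0.05 s, during which the arm holds its last target. There are 200 camera calls.

## Working session

There is one attempt and no reset: what is moved stays moved. The work goes in short steps, Python scripts to look and compute and a tool call to move; the robot and the scene stay as the last step left them, time stands still between calls to the robot, and variables do not carry over. Pictures are saved under pics/ and viewed, at most 10 in all, crops included, and the job is handed in when it is done.

Besides the shell and the picture viewer there is one more tool, called after "Emit:" as name(argument=value, ...) on one line, values as JSON. send_rows: Moves the arm, as the interface text tells. Its arguments: {"type":"object","properties":{"series":{"type":"array","items":{"type":"number"}},"force":{"type":"number"}},"required":["series"]}

```bash
mkdir -p pics; cat > h.py <<'E'
import numpy as np, cv2
from cell import bot
from scipy.spatial.transform import Rotation as Ro
def ray(p,xy):
    d=np.array([(xy[0]-p['cx'])/p['fx'],(xy[1]-p['cy'])/p['fy'],1.]);R=np.array(p['R']);t=np.array(p['t'])
    return -R.T@t, R.T@d
def onz(p,xy,z):
    c,d=ray(p,xy); return c+d*(z-c[2])/d[2]
def proj(p,X):
    c=np.array(p['R'])@np.array(X)+p['t']; return np.array([p['fx']*c[0]/c[2]+p['cx'],p['fy']*c[1]/c[2]+p['cy']])
def save(p,n): cv2.imwrite('pics/'+n,np.ascontiguousarray(p['pixels'][:,:,::-1]))
E
python3 - <<'E'
from h import *
s=bot.state();print(s['position'],s['tool_rot'],s['opening'],s['time_s'],bot.tip_extent)
for n in ['top','side']:
    p=bot.grab_frame(n);save(p,n+'1.png')
    for q in ['cover','fixture','reject_box']:
        for r in bot.place_of(q,p): print(n,q,np.round(r['xy']),round(r['confidence'],2),np.round(onz(p,r['xy'],100 if q=='cover' else 0)))
    for r in bot.cut_out('cover',p): print(n,'cut',np.round(r['xy']),round(r['confidence'],2),r['region'].sum())
E
```

```text
[158.91444197 655.52446741 221.12267722] [ 9.92933416e-01 -1.18669887e-01 -1.80453364e-05  8.29913854e-04] 87.76178845067588 0.0 25.0
top cover [148. 154.] 0.91 [690. 363. 100.]
top cover [133. 276.] 0.8 [418. 385. 100.]
top cover [218. 213.] 0.72 [554. 204. 100.]
top cover [168. 356.] 0.57 [247. 303. 100.]
top fixture [224. 222.] 0.92 [550. 205.   0.]
top reject_box [384. 226.] 0.73 [ 541. -177.    0.]
top cut [214. 214.] 0.8 1641
top cut [149. 157.] 0.77 681
top cut [135. 276.] 0.66 668
top cut [165. 355.] 0.66 1566
side cover [329. 443.] 0.86 [418. 453. 100.]
side cover [285. 306.] 0.83 [549. 218. 100.]
side cover [176. 402.] 0.79 [674. 440. 100.]
side cover [439. 418.] 0.6 [254. 380. 100.]
side fixture [288. 330.] 0.85 [549. 207.   0.]
side fixture [351. 155.] 0.5 [ 514. -459.    0.]
side reject_box [322. 211.] 0.71 [ 553. -178.    0.]
side cut [326. 444.] 0.95 1191
side cut [284. 303.] 0.86 1760
side cut [437. 422.] 0.76 2498
side cut [176. 402.] 0.61 1168
```

View pics/top1.png

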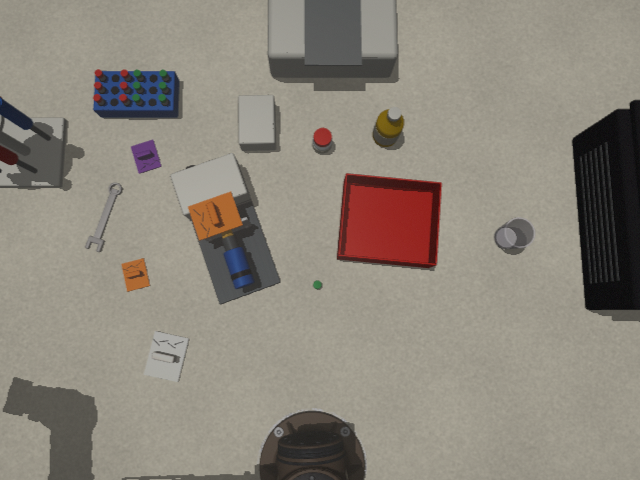

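View pics/side1.png

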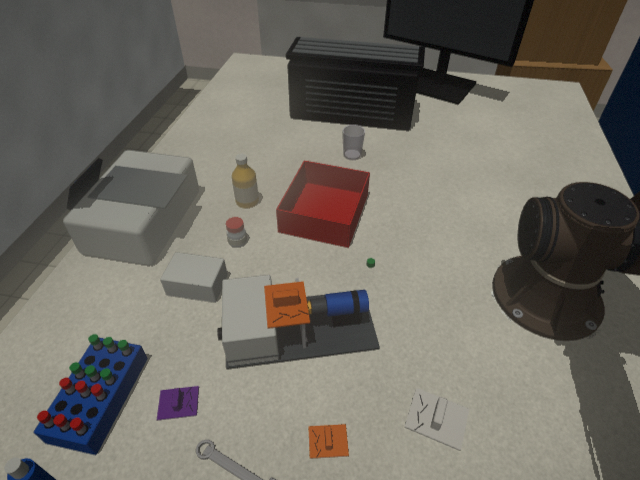

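The cover meant is the large orange one on the mixer, at (215,214) in the top view and (286,303) in the side view. The small orange, purple and white ones are look-alikes. The box is at (390,220) top.

```bash
cat >> h.py <<'E'
def tri(obs):
    A=np.zeros((3,3));b=np.zeros(3)
    for p,xy in obs:
        c,d=ray(p,xy);d=d/np.linalg.norm(d);M=np.eye(3)-np.outer(d,d);A+=M;b+=M@c
    return np.linalg.solve(A,b)
def near(p,q,X,r=25,fn='place_of'):
    return [e for e in getattr(bot,fn)(q,p) if np.linalg.norm(np.array(e['xy'])-proj(p,X))<r]
def rect(p,e,z=104):
    cs=max(cv2.findContours(e['region'].astype('uint8'),cv2.RETR_EXTERNAL,cv2.CHAIN_APPROX_NONE)[0],key=len)[:,0,:]
    return cv2.minAreaRect(np.array([onz(p,c,z)[:2] for c in cs],np.float32))
def cmd(X,yaw,start=None):
    "shift (units of 80mm) in tool axes and turn about tool z (units) to reach X pointing down with tool x at yaw deg"
    s=bot.state();R=Ro.from_quat(s['tool_rot'])
    v=R.inv().apply(np.array(X)-s['position'])/80
    T=Ro.from_euler('z',yaw,degrees=True)*Ro.from_euler('x',np.pi)
    return np.round(v,3),np.round((R.inv()*T).as_rotvec()/(np.pi/2),3)
E
python3 - <<'E'
from h import *
t=bot.grab_frame('top');s=bot.grab_frame('side')
X=[552,210,100]
for q in ['cover','fixture','reject_box']:
    a=near(t,q,X,400)if q=='reject_box' else near(t,q,X); b=near(s,q,X,400)if q=='reject_box' else near(s,q,X,40)
    if a and b: print(q,tri([(t,a[0]['xy']),(s,b[0]['xy'])]))
for p in (t,s):
    for e in near(p,'cover',X,25,'cut_out'): print(rect(p,e))
    for e in bot.cut_out('reject_box',p)[:1]: print('box',rect(p,e,80))
print(cmd([545,200,260],17))
E
```

```text
cover [547.72117841 210.7373632   94.83982474]
fixture [550.33490189 202.56187971   1.78556786]
reject_box [ 5.43908006e+02 -1.72566295e+02 -8.73231356e-02]
((548.5799560546875, 209.17800903320312), (80.62789916992188, 100.82939910888672), 19.585098266601562)
box ((506.65032958984375, -458.17193603515625), (65.38493347167969, 94.01335906982422), 25.680294036865234)
((547.4139404296875, 215.5955047607422), (79.2471923828125, 102.32437133789062), 20.121736526489258)
box ((540.6196899414062, -134.7295684814453), (293.3279724121094, 205.67213439941406), 84.5596923828125)
(array([ 6.032,  4.402, -0.474]), array([ 0.  ,  0.  , -0.34]))
```

Emit:
send_rows(series=[0.5, 0.36, -0.25, 0, 0, 0, -1, 1, 0.73, -0.47, 0, 0, 0, -1, 1, 0.73, -0.47, 0, 0, 0, -1])

```text
time_s: 1.48
position: [225.0, 579.1, 262.3]
tool_rot: [0.993, -0.12, 0.0, -0.002]
force: [-0.1, 0.2, -0.0]
opening: 87.9
gripper_force: 0.0
```

Emit:
send_rows(series=[0.5, 0.36, 0, 0, 0, 0, -1, 1, 0.73, 0, 0, 0, 0, -1, 1, 0.73, 0, 0, 0, 0, -1])

```text
time_s: 1.85
position: [288.3, 503.0, 259.9]
tool_rot: [0.993, -0.12, -0.0, -0.0]
force: [0.1, -0.5, 0.1]
opening: 87.4
gripper_force: 0.0
```

Emit:
send_rows(series=[0.5, 0.36, 0, 0, 0, 0, -1, 1, 0.73, 0, 0, 0, 0, -1, 1, 0.73, 0, 0, 0, 0, -1])

```text
time_s: 2.22
position: [352.0, 427.9, 259.7]
tool_rot: [0.993, -0.12, -0.0, 0.0]
force: [-0.2, 1.2, -0.4]
opening: 87.9
gripper_force: 0.0
```

Emit:
send_rows(series=[0.5, 0.36, 0, 0, 0, 0, -1, 1, 0.73, 0, 0, 0, 0, -1, 1, 0.73, 0, 0, 0, 0, -1])

```text
time_s: 2.6
position: [415.9, 352.8, 259.5]
tool_rot: [0.993, -0.12, -0.0, 0.0]
force: [-0.7, 0.1, -0.2]
opening: 87.8
gripper_force: 0.0
```

Emit:
send_rows(series=[0.5, 0.36, 0, 0, 0, 0, -1, 1, 0.73, 0, 0, 0, 0, -1, 1, 0.73, 0, 0, 0, 0, -1])

```text
time_s: 2.98
position: [479.9, 277.6, 259.2]
tool_rot: [0.993, -0.12, -0.0, 0.0]
force: [-1.6, 0.4, -1.0]
opening: 87.8
gripper_force: 0.0
```

Emit:
send_rows(series=[0.3, 0.2, 0, 0, 0, -0.1, -1, 0.6, 0.5, 0, 0, 0, -0.2, -1, 0.6, 0.5, 0, 0, 0, -0.3, -1, 0.6, 0.5, 0, 0, 0, -0.36, -1, 0.6, 0.5, 0, 0, 0, -0.36, -1])

```text
time_s: 3.6
position: [515.8, 229.5, 259.4]
tool_rot: [0.987, 0.163, -0.0, -0.0]
force: [0.2, -0.1, 0.4]
opening: 87.5
gripper_force: 0.0
```

```bash
python3 - <<'E'
from h import *
s=bot.state();print(s['position'],s['time_s'])
p=bot.grab_frame('wrist');save(p,'w1.png')
R=np.array(p['R']);print(-R.T@p['t'])
for q in ['cover','fixture']:
    for r in bot.place_of(q,p): print(q,np.round(r['xy']),round(r['confidence'],2),onz(p,r['xy'],100 if q=='cover' else 0))
for e in bot.cut_out('cover',p): print(e['xy'],rect(p,e))
print(cmd([548,209,200],19.5))
E
```

```text
[515.76704882 229.47469155 259.44883646] 3.6
[583.65878158 253.08913881 421.71330365]
cover [175. 372.] 0.9 [323.91903616 314.67690201 100.        ]
cover [146. 229.] 0.75 [461.32228046 372.92516176 100.        ]
cover [349. 196.] 0.68 [548.30490414 209.86341971 100.        ]
[143.4, 227.9] ((463.7271728515625, 372.97479248046875), (51.02414321899414, 42.57387924194336), 15.072332382202148)
[202.5, 375.9] ((328.8941650390625, 291.0804748535156), (20.62742042541504, 55.00188446044922), 78.54298400878906)
[351.9, 194.8] ((547.086181640625, 212.20989990234375), (81.254150390625, 100.67816162109375), 19.97444725036621)
(array([0.301, 0.361, 0.745]), array([-0.   ,  0.   , -0.009]))
```

View pics/w1.png

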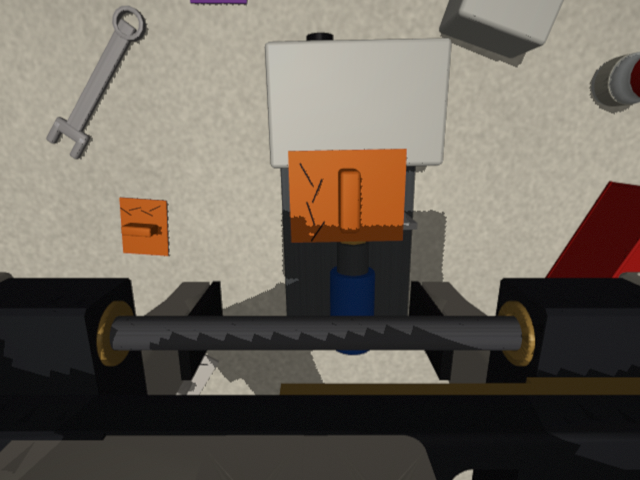

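The wrist view shows the cover at (349,196), with its rib running up and down the picture, so it is aligned with the tool x axis.

Emit:
send_rows(series=[0.305, 0.35, 0.2, 0, 0, -0.012, -1, 0.305, 0.35, 0.7, 0, 0, -0.012, -1, 0.305, 0.35, 0.9, 0, 0, -0.012, -1, 0.305, 0.35, 0.9, 0, 0, -0.012, -1], force=20)

```text
time_s: 4.3
position: [547.8, 209.0, 187.0]
tool_rot: [0.985, 0.172, -0.001, 0.001]
force: [0.3, 0.0, 0.7]
opening: 87.6
gripper_force: 0.0
```

```bash
python3 - <<'E'
from h import *
p=bot.grab_frame('wrist');save(p,'w2.png')
for r in near(p,'cover',[548,210,100]): print(r['xy'],onz(p,r['xy'],100))
for e in near(p,'cover',[548,210,100],40,'cut_out'): print(e['xy'],rect(p,e))
# predicted rib-top corners/ends at hypothesis
c,s=np.cos(np.radians(20)),np.sin(np.radians(20))
for a,b in [(25,8),(25,-8),(-25,8),(-25,-8)]: print(a,b,proj(p,[548+c*a-s*b,210+s*a+c*b,136]))
print(cmd([548,210,132],20))
E
```

```text
[315.6, 243.1] [549.19186463 209.76787673 100.        ]
[313.9, 244.3] ((547.4906616210938, 211.88607788085938), (80.33882141113281, 99.87252044677734), 19.9036865234375)
25 8 [301.08267464 220.83897904]
25 -8 [328.03265929 220.7814317 ]
-25 8 [302.07443319 298.43727465]
-25 -8 [327.4518649  298.38300676]
(array([-0.012, -0.006,  0.716]), array([-0.   , -0.002, -0.001]))
```

View pics/w2.png

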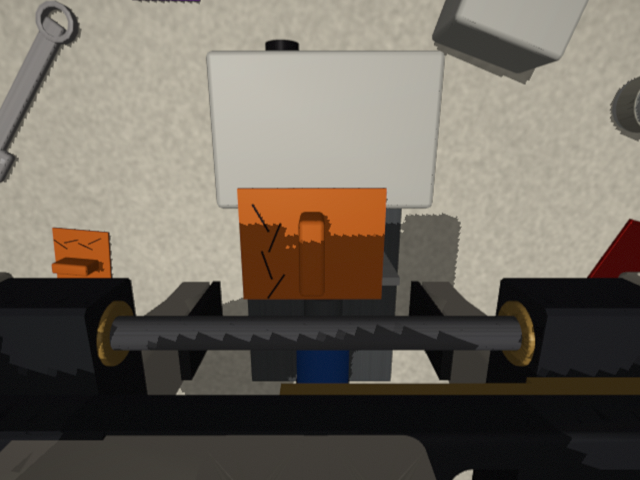

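The rib sits at columns 300–324, rows 212–296, about 1 mm from where I predicted it. Lowering and gripping.

Emit:
send_rows(series=[-0.01, -0.02, 0.35, 0, 0, 0, -1, -0.01, -0.02, 0.69, 0, 0, 0, -1, -0.01, -0.02, 0.69, 0, 0, 0, -1, -0.01, -0.02, 0.69, 0, 0, 0, 1, -0.01, -0.02, 0.69, 0, 0, 0, 1], force=20)

```text
time_s: 5.08
position: [547.8, 211.0, 134.2]
tool_rot: [0.985, 0.173, 0.001, -0.001]
force: [0.2, 0.4, 0.6]
opening: 72.9
gripper_force: 0.0
```

Emit:
send_rows(series=[0, 0, 0, 0, 0, 0, 1, 0, 0, 0, 0, 0, 0, 1, 0, 0, 0, 0, 0, 0, 1, 0, 0, 0, 0, 0, 0, 1, 0, 0, 0, 0, 0, 0, 1], force=20)

```text
time_s: 5.7
position: [547.0, 210.3, 132.4]
tool_rot: [0.985, 0.172, -0.0, 0.0]
force: [0.5, -0.4, 0.2]
opening: 22.9
gripper_force: 0.0
```

Emit:
send_rows(series=[0, 0, 0, 0, 0, 0, 1, 0, 0, 0, 0, 0, 0, 1, 0, 0, 0, 0, 0, 0, 1, 0, 0, 0, 0, 0, 0, 1], force=20)

```text
time_s: 6.2
position: [547.0, 210.4, 132.5]
tool_rot: [0.985, 0.172, -0.0, 0.0]
force: [-0.3, 0.5, 0.3]
opening: 0.7
gripper_force: 0.0
```

Emit:
send_rows(series=[0, 0, -0.4, 0, 0, 0, 1, 0, 0, -0.8, 0, 0, 0, 1, 0, 0, -0.9, 0, 0, 0, 1])

```text
time_s: 6.58
position: [548.0, 211.0, 206.9]
tool_rot: [0.985, 0.173, 0.002, -0.001]
force: [-0.6, 0.1, -0.4]
opening: 0.7
gripper_force: 0.0
```

```bash
python3 - <<'E'
from h import *
t=bot.grab_frame('top');p=bot.grab_frame('wrist')
s=bot.state();print(s['position'],s['opening'],s['gripper_force'])
save(p,'w3.png')
for n in (t,p):
  for q in ['fixture','bolt_head','cover','reject_box']:
    for r in bot.place_of(q,n): print(q,np.round(r['xy']),round(r['confidence'],2),onz(n,r['xy'],{'bolt_head':70}.get(q,0)))
for e in bot.cut_out('reject_box',t): print('box',e['confidence'],rect(t,e,80))
print(cmd([544,-173,230],-5), cmd([544,-173,230],20))
E
```

```text
[547.3345555  210.63612531 205.3165512 ] 0.5068641441696411 0.0
fixture [225. 222.] 0.97 [549.76687923 203.73094849   0.        ]
cover [215. 214.] 0.97 [570.43323204 226.78902077   0.        ]
cover [135. 275.] 0.59 [425.90545591 410.6731365    0.        ]
reject_box [384. 224.] 0.94 [ 545.1589369  -175.95169821    0.        ]
cover [ 96. 258.] 0.75 [423.53548592 412.91625396   0.        ]
cover [316. 240.] 0.6 [521.66094597 201.82691988   0.        ]
box 0.88 ((540.7257080078125, -178.19337463378906), (223.69261169433594, 199.05081176757812), 84.29580688476562)
(array([-1.661,  4.494, -0.323]), array([0.   , 0.   , 0.276])) (array([-1.661,  4.494, -0.323]), array([ 0.   ,  0.   , -0.002]))
```

View pics/w3.png

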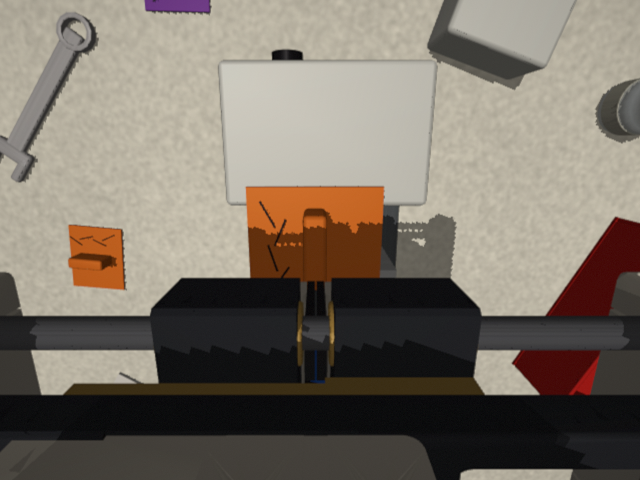

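The fingers closed fully, so the grip missed. The cover is still in place at (315,230). Next I check where the fingertips are relative to it.

```bash
python3 - <<'E'
from h import *
p=bot.grab_frame('wrist');s=bot.grab_frame('side')
st=bot.state();X=st['position'];R=Ro.from_quat(st['tool_rot'])
for d in (0,6,25): print(d,proj(p,X+R.apply([0,0,d])),proj(s,X+R.apply([0,0,d])))
for z in (100,104,136): print(z,proj(s,[547.5,211,z]),proj(p,[547.5,211,z]))
im=s['pixels'][180:370,180:400,::-1];cv2.imwrite('pics/s3.png',cv2.resize(im,None,fx=3.5,fy=3.15))
E
```

```text
0 [316.29112054 295.81253316] [284.00548425 267.61830063]
6 [316.26112325 290.83474766] [284.18076283 269.81666942]
25 [316.17760306 276.97530513] [284.72398503 276.62983945]
100 [286.45148407 303.04433266] [315.33588076 238.05373057]
104 [286.35196401 301.80194766] [315.33642045 239.44882449]
136 [285.53223661 291.56866371] [315.34135956 252.21634086]
```

View pics/s3.png

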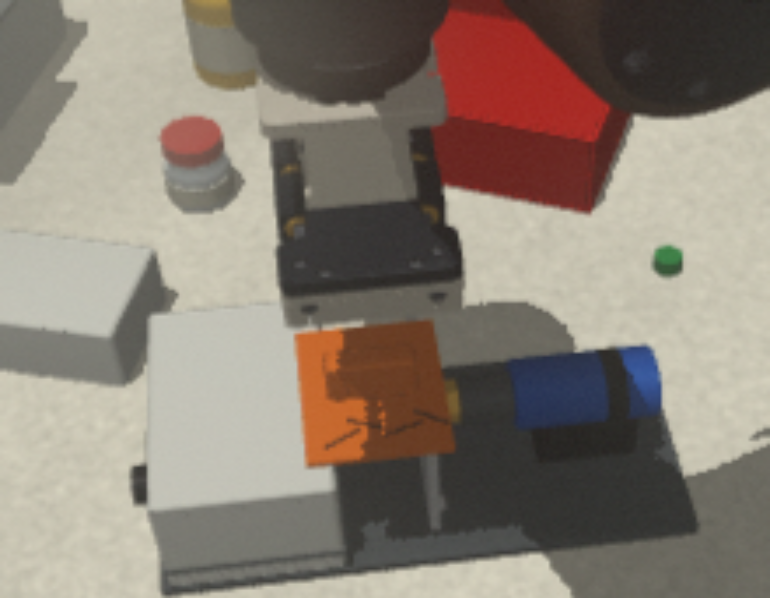

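```bash
python3 - <<'E'
from h import *
p=bot.grab_frame('wrist');s=bot.grab_frame('side')
a=cv2.resize(p['pixels'][190:400,240:400,::-1],(440,578),interpolation=cv2.INTER_CUBIC)
b=cv2.resize(s['pixels'][210:340,240:330,::-1],(360,520),interpolation=cv2.INTER_CUBIC);b=np.vstack([b,np.zeros((58,360,3),'uint8')])
cv2.imwrite('pics/z4.png',np.hstack([a,b]))
E
```

```text
(no output)
```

View pics/z4.png

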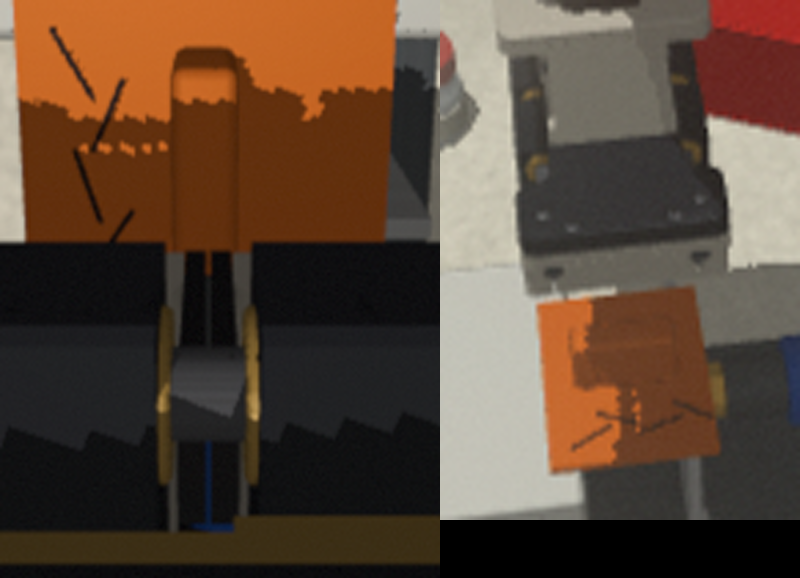

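```bash
python3 - <<'E'
from h import *
p=bot.grab_frame('wrist');st=bot.state();X=st['position'];R=Ro.from_quat(st['tool_rot'])
print(p['fx'],p['cx'],p['cy'],R.inv().apply(-np.array(p['R']).T@p['t']-X), (np.array(p['R'])@R.as_matrix()).round(3))
for d in (-60,-41,-20,0,25):
  for x in (9.5,-9.5): print(d,x,proj(p,X+R.apply([x,-44,d])).round(),proj(p,X+R.apply([x,44,d])).round(),proj(p,X+R.apply([x,65,d])).round())
E
```

```text
366.8635109682356 315.28900408505416 242.04843761063842 [  71.85067565   -0.4964817  -162.23551989] [[ 0.001  1.     0.   ]
 [-0.963  0.001 -0.268]
 [-0.268 -0.     0.963]]
-60 9.5 [177. 346.] [457. 346.] [524. 346.]
-60 -9.5 [183. 397.] [451. 398.] [515. 398.]
-41 9.5 [196. 318.] [438. 318.] [495. 318.]
-41 -9.5 [200. 363.] [433. 364.] [489. 364.]
-20 9.5 [211. 294.] [421. 294.] [472. 294.]
-20 -9.5 [215. 335.] [418. 335.] [467. 335.]
0 9.5 [223. 277.] [410. 277.] [454. 277.]
0 -9.5 [226. 314.] [407. 314.] [450. 314.]
25 9.5 [234. 260.] [398. 260.] [437. 260.]
25 -9.5 [236. 293.] [396. 293.] [434. 293.]
```

The visible fingertips at (220,283) and (412,283) match about 5 mm behind the reported TCP, not 25 mm ahead of it. That explains the miss. I'll go lower in small steps and watch the force.

Emit:
send_rows(series=[0, 0, 0.2, 0, 0, 0, -1, 0, 0, 0.5, 0, 0, 0, -1, 0, 0, 0.5, 0, 0, 0, -1, 0, 0, 0.5, 0, 0, 0, -1, 0, 0, 0.5, 0, 0, 0, -1])

```text
time_s: 8.0
position: [547.5, 210.6, 165.3]
tool_rot: [0.985, 0.172, 0.001, -0.0]
force: [0.1, 0.0, 1.1]
opening: 44.6
gripper_force: 0.0
```

Emit:
send_rows(series=[0, 0, 0, 0, 0, 0, -1, 0, 0, 0.2, 0, 0, 0, -1, 0, 0, 0.4, 0, 0, 0, -1, 0, 0, 0.42, 0, 0, 0, -1, 0, 0, 0.42, 0, 0, 0, -1])

```text
time_s: 8.62
position: [547.0, 210.2, 130.4]
tool_rot: [0.985, 0.172, -0.0, 0.0]
force: [0.2, 0.4, 0.4]
opening: 87.1
gripper_force: 0.0
```

Emit:
send_rows(series=[0, 0, 0.03, 0, 0, 0, -1, 0, 0, 0.06, 0, 0, 0, -1, 0, 0, 0.06, 0, 0, 0, -1])

```text
time_s: 9.0
position: [547.0, 210.3, 126.0]
tool_rot: [0.985, 0.172, -0.0, -0.0]
force: [0.2, 0.5, -0.4]
opening: 87.3
gripper_force: 0.0
```

Emit:
send_rows(series=[0, 0, 0.03, 0, 0, 0, -1, 0, 0, 0.06, 0, 0, 0, -1, 0, 0, 0.06, 0, 0, 0, -1])

```text
time_s: 9.38
position: [546.9, 210.3, 121.0]
tool_rot: [0.985, 0.172, -0.0, 0.0]
force: [0.9, -0.9, -0.6]
opening: 87.4
gripper_force: 0.0
```

Emit:
send_rows(series=[0, 0, 0.03, 0, 0, 0, -1, 0, 0, 0.06, 0, 0, 0, -1, 0, 0, 0.06, 0, 0, 0, -1])

```text
time_s: 9.75
position: [546.9, 210.3, 116.2]
tool_rot: [0.985, 0.172, -0.0, 0.0]
force: [0.1, 0.4, 0.8]
opening: 87.9
gripper_force: 0.0
```

Emit:
send_rows(series=[0, 0, 0.03, 0, 0, 0, -1, 0, 0, 0.05, 0, 0, 0, -1, 0, 0, 0.05, 0, 0, 0, -1])

```text
time_s: 10.12
position: [546.9, 210.3, 112.3]
tool_rot: [0.985, 0.172, -0.0, 0.0]
force: [0.0, -0.6, -0.8]
opening: 87.8
gripper_force: 0.0
```

```bash
python3 - <<'E'
from h import *
p=bot.grab_frame('side');s=bot.state();print(s['position'],s['force'])
cv2.imwrite('pics/s5.png',cv2.resize(p['pixels'][200:350,200:380,::-1],(720,600),interpolation=cv2.INTER_CUBIC))
E
```

```text
[546.97427284 210.34898398 112.37417399] [-0.21215708 -0.10076425  1.26402061]
```

View pics/s5.png

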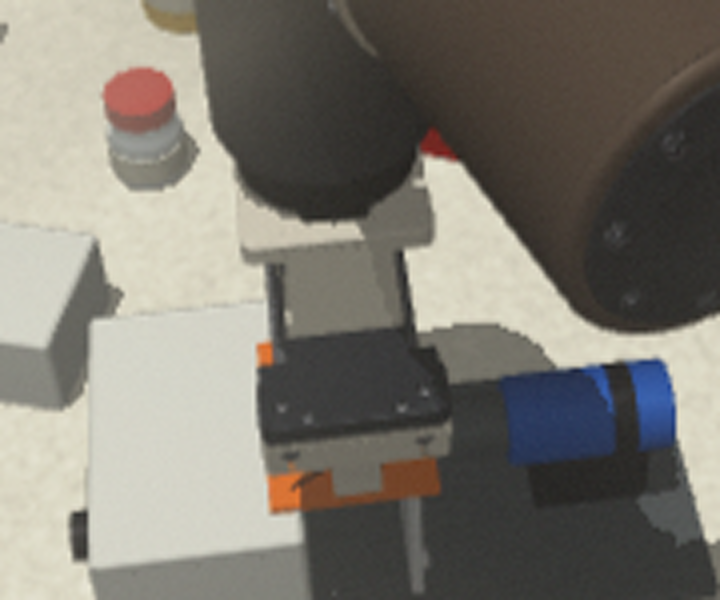

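```bash
python3 - <<'E'
from h import *
p=bot.grab_frame('side');st=bot.state();X=st['position'];R=Ro.from_quat(st['tool_rot'])
for d in (-60,-41,-20,-10,0,10,25): print(d,[((proj(p,X+R.apply([x,-65,d]))-[200,200])*4).round() for x in (-9.5,9.5)])
E
```

```text
-60 [array([375., 428.]), array([332., 433.])]
-41 [array([377., 454.]), array([334., 459.])]
-20 [array([379., 481.]), array([337., 486.])]
-10 [array([379., 494.]), array([338., 499.])]
0 [array([380., 506.]), array([339., 512.])]
10 [array([381., 519.]), array([340., 524.])]
25 [array([382., 537.]), array([342., 542.])]
```

At 112 mm the finger bottom shows at about (358,495) in the crop, roughly 10 mm behind the TCP. The fingers really are shorter than stated, and their tips are now just above the plate. Gripping here.

Emit:
send_rows(series=[0, 0, 0, 0, 0, 0, 1, 0, 0, 0, 0, 0, 0, 1, 0, 0, 0, 0, 0, 0, 1, 0, 0, 0, 0, 0, 0, 1, 0, 0, 0, 0, 0, 0, 1], force=20)

```text
time_s: 10.85
position: [547.0, 210.4, 112.5]
tool_rot: [0.985, 0.172, 0.0, 0.0]
force: [-0.0, -0.6, 0.3]
opening: 43.0
gripper_force: 0.0
```

Emit:
send_rows(series=[0, 0, 0, 0, 0, 0, 1, 0, 0, 0, 0, 0, 0, 1, 0, 0, 0, 0, 0, 0, 1, 0, 0, 0, 0, 0, 0, 1], force=20)

```text
time_s: 11.35
position: [547.0, 210.3, 112.5]
tool_rot: [0.985, 0.172, 0.0, -0.0]
force: [-0.1, -0.2, -1.6]
opening: 15.9
gripper_force: 20.0
```

Emit:
send_rows(series=[0, 0, -0.3, 0, 0, 0, 1, 0, 0, -0.8, 0, 0, 0, 1, 0, 0, -1, 0, 0, 0, 1])

```text
time_s: 11.72
position: [547.9, 210.9, 194.7]
tool_rot: [0.985, 0.173, 0.001, -0.001]
force: [0.6, 0.0, -1.0]
opening: 16.0
gripper_force: 20.0
```

Emit:
send_rows(series=[-0.12, 0.35, 0, 0, 0, 0, 1, -0.37, 1, 0, 0, 0, 0, 1, -0.37, 1, 0, 0, 0, 0, 1])

```text
time_s: 12.1
position: [545.4, 122.3, 192.0]
tool_rot: [0.985, 0.171, -0.001, 0.0]
force: [0.7, -0.1, -0.3]
opening: 16.0
gripper_force: 20.0
```

Emit:
send_rows(series=[-0.18, 0.5, 0, 0, 0, 0, 1, -0.37, 1, 0, 0, 0, 0, 1, -0.37, 1, 0, 0, 0, 0, 1])

```text
time_s: 12.48
position: [545.2, 38.0, 192.0]
tool_rot: [0.985, 0.171, -0.0, 0.0]
force: [0.5, -0.1, -0.9]
opening: 15.7
gripper_force: 20.0
```

Emit:
send_rows(series=[-0.18, 0.5, 0, 0, 0, 0, 1, -0.37, 1, 0, 0, 0, 0, 1, -0.37, 1, 0, 0, 0, 0, 1])

```text
time_s: 12.85
position: [544.8, -46.8, 192.0]
tool_rot: [0.985, 0.171, -0.0, -0.0]
force: [-0.1, 0.4, -1.2]
opening: 15.4
gripper_force: 20.0
```

Emit:
send_rows(series=[-0.18, 0.5, 0, 0, 0, 0, 1, -0.37, 1, 0, 0, 0, 0, 1, -0.37, 1, 0, 0, 0, 0, 1])

```text
time_s: 13.22
position: [544.4, -131.7, 191.9]
tool_rot: [0.985, 0.171, -0.0, -0.0]
force: [-0.2, 1.4, -0.0]
opening: 15.8
gripper_force: 20.0
```

```bash
python3 - <<'E'
from h import *
s=bot.state();print(s['position'],s['opening'],s['time_s'])
print(cmd([544,-173,60],20))
p=bot.grab_frame('wrist')
for q in ['cover','reject_box']:
  for r in bot.place_of(q,p): print(q,r['confidence'],r['xy'],onz(p,r['xy'],0))
E
```

```text
[ 544.42832365 -131.73772087  191.9276582 ] 15.756116798195077 13.225
(array([-0.178,  0.484,  1.649]), array([-0.   ,  0.   , -0.003]))
cover 0.61 [314.9, 284.6] [ 475.79622918 -155.32619705    0.        ]
```

Emit:
send_rows(series=[-0.18, 0.5, 0.1, 0, 0, 0, 1, -0.18, 0.5, 0.5, 0, 0, 0, 1, -0.18, 0.5, 0.9, 0, 0, 0, 1, -0.18, 0.5, 0.9, 0, 0, 0, 1])

```text
time_s: 13.88
position: [542.9, -172.1, 118.3]
tool_rot: [0.985, 0.173, -0.002, -0.001]
force: [-0.4, 0.0, -0.1]
opening: 16.0
gripper_force: 20.0
```

Emit:
send_rows(series=[0, 0, 0.4, 0, 0, 0, 1, 0, 0, 0.85, 0, 0, 0, 1, 0, 0, 0.85, 0, 0, 0, 1, 0, 0, 0.85, 0, 0, 0, 0.2, 0, 0, 0.85, 0, 0, 0, 0.2])

```text
time_s: 14.5
position: [546.0, -173.2, 54.6]
tool_rot: [0.985, 0.173, 0.002, 0.0]
force: [-0.1, -0.9, -0.0]
opening: 30.7
gripper_force: 0.0
```

Emit:
send_rows(series=[0, 0, 0, 0, 0, 0, 0.2, 0, 0, -0.4, 0, 0, 0, 0, 0, 0, -0.9, 0, 0, 0, 0, 0, 0, -0.9, 0, 0, 0, 0])

```text
time_s: 15.0
position: [546.8, -173.6, 128.5]
tool_rot: [0.985, 0.173, 0.003, 0.001]
force: [-0.5, -0.4, -0.5]
opening: 43.7
gripper_force: 0.0
```

Emit:
send_rows(series=[0, 0, -0.4, 0, 0, 0, 0, 0, 0, -0.9, 0, 0, 0, 0, 0, 0, -0.9, 0, 0, 0, 0])

```text
time_s: 15.38
position: [546.1, -173.6, 199.7]
tool_rot: [0.985, 0.173, 0.003, 0.001]
force: [0.3, 0.0, -0.2]
opening: 43.9
gripper_force: 0.0
```

```bash
python3 - <<'E'
from h import *
s=bot.state();print(s['position'],s['opening'],s['time_s'],cmd([550,204,190],20))
t=bot.grab_frame('top');d=bot.grab_frame('side')
for n in (t,d):
 for q in ['cover','fixture','bolt_head']:
  for r in bot.place_of(q,n): print(q,round(r['confidence'],2),np.round(r['xy']),onz(n,r['xy'],{'bolt_head':70,'cover':4,'fixture':0}[q]))
E
```

```text
[ 546.12306684 -173.64523051  199.71401622] 43.924856015239534 15.375 (array([ 1.649, -4.423,  0.119]), array([ 0.002, -0.003, -0.001]))
cover 0.95 [134. 276.] [422.37325057 411.12977963   4.        ]
cover 0.83 [386. 225.] [ 541.10941805 -180.54213852    4.        ]
cover 0.75 [168. 355.] [241.55098436 325.63805846   4.        ]
cover 0.71 [149. 160.] [702.96748911 389.04733746   4.        ]
cover 0.53 [259. 130.] [777.48949087 125.15786497   4.        ]
fixture 0.7 [224. 223.] [547.35454958 205.1112891    0.        ]
bolt_head 0.52 [218. 215.] [555.15185444 207.83497175  70.        ]
bolt_head 0.17 [385. 221.] [ 541.14695022 -168.1776069    70.        ]
cover 0.95 [328. 440.] [425.0874678  412.81783729   4.        ]
cover 0.7 [439. 420.] [237.04853531 339.11013379   4.        ]
cover 0.7 [176. 400.] [715.63226642 399.40268205   4.        ]
cover 0.6 [323. 214.] [ 547.30271277 -161.9388433     4.        ]
fixture 0.61 [288. 331.] [549.39136655 209.0879536    0.        ]
bolt_head 0.58 [287. 309.] [550.62928254 203.40885753  70.        ]
bolt_head 0.18 [290. 327.] [534.39891367 244.23857903  70.        ]
```

The cover lies in the box. Moving back above the gap.

Emit:
send_rows(series=[0.17, -0.45, 0, 0, 0, 0, 0, 0.33, -0.885, 0, 0, 0, 0, 0, 0.33, -0.885, 0, 0, 0, 0, 0])

```text
time_s: 16.15
position: [545.2, -96.0, 196.2]
tool_rot: [0.985, 0.174, -0.0, -0.0]
force: [0.0, 0.2, 0.6]
opening: 43.5
gripper_force: 0.0
```

Emit:
send_rows(series=[0.17, -0.45, 0, 0, 0, 0, 0, 0.33, -0.885, 0, 0, 0, 0, 0, 0.33, -0.885, 0, 0, 0, 0, 0])

```text
time_s: 16.52
position: [546.1, -20.9, 196.2]
tool_rot: [0.985, 0.174, -0.0, 0.0]
force: [-0.2, -0.9, -0.1]
opening: 44.2
gripper_force: 0.0
```

Emit:
send_rows(series=[0.17, -0.45, 0, 0, 0, 0, 0, 0.33, -0.885, 0, 0, 0, 0, 0, 0.33, -0.885, 0, 0, 0, 0, 0])

```text
time_s: 16.9
position: [546.9, 54.2, 196.2]
tool_rot: [0.985, 0.173, -0.0, 0.0]
force: [0.6, -0.1, 0.4]
opening: 44.1
gripper_force: 0.0
```

Emit:
send_rows(series=[0.17, -0.45, 0, 0, 0, 0, 0, 0.33, -0.885, 0, 0, 0, 0, 0, 0.33, -0.885, 0, 0, 0, 0, 0])

```text
time_s: 17.27
position: [547.8, 129.4, 196.1]
tool_rot: [0.985, 0.173, -0.0, 0.0]
force: [0.2, -0.5, -0.3]
opening: 43.8
gripper_force: 0.0
```

Emit:
send_rows(series=[0.17, -0.45, 0, 0, 0, 0, 0, 0.33, -0.885, 0, 0, 0, 0, 0, 0.33, -0.885, 0, 0, 0, 0, 0, 0.33, -0.885, 0, 0, 0, 0, 0])

```text
time_s: 17.77
position: [548.3, 203.1, 196.2]
tool_rot: [0.985, 0.172, -0.0, 0.0]
force: [-0.6, -1.1, -0.0]
opening: 43.8
gripper_force: 0.0
```

```bash
python3 - <<'E'
from h import *
s=bot.state();print(s['position'],s['opening'],s['time_s'])
t=bot.grab_frame('top');d=bot.grab_frame('side');p=bot.grab_frame('wrist');save(p,'w6.png')
for n in (t,d,p):
 for q in ['fixture','bolt_head']:
  for r in bot.place_of(q,n): print(q,round(r['confidence'],2),np.round(r['xy']),onz(n,r['xy'],{'bolt_head':70,'fixture':0}[q]))
c,sn=np.cos(np.radians(20)),np.sin(np.radians(20))
for a,b,z in [(0,0,70),(-9,0,82),(9,0,82),(25,-75,100),(25,75,100),(-28,-55,100),(-28,55,100)]: print(a,b,proj(p,[550+c*a-sn*b,205+sn*a+c*b,z]).round(1))
E
```

```text
[548.33878719 203.11600692 196.15119293] 43.774257031052514 17.775
fixture 0.55 [228. 222.] [549.98666323 196.83358333   0.        ]
fixture 0.53 [504. 236.] [ 513.43173473 -464.1823892     0.        ]
bolt_head 0.56 [217. 215.] [554.7018513  210.75369164  70.        ]
fixture 0.76 [291. 328.] [545.29230493 201.94429764   0.        ]
fixture 0.42 [287. 308.] [566.95742353 153.06645737   0.        ]
fixture 0.42 [238. 471.] [564.01961514 490.81461824   0.        ]
bolt_head 0.45 [286. 310.] [551.91765699 205.66502901  70.        ]
fixture 0.62 [313. 213.] [549.4351103  206.70289316   0.        ]
bolt_head 0.63 [318. 230.] [550.52410484 201.85087443  70.        ]
0 0 [314.3 229.3]
-9 0 [314.3 244.1]
9 0 [314.2 221.6]
25 -75 [419.4 204.7]
25 75 [208.8 205.4]
-28 -55 [387.6 274.8]
-28 55 [241.1 275.2]
```

View pics/w6.png

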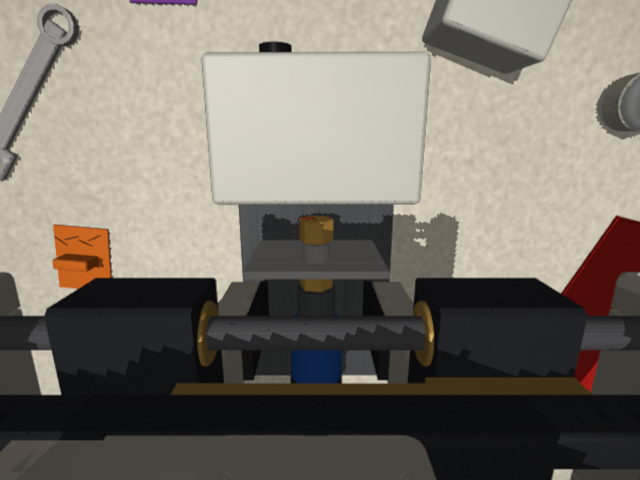

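The bolt head sits in the gap at about (317,230), with the housing edge at row 204 and the bracket top at row 275. The fixture origin is therefore near (550.5, 203). Opening slightly and lowering.

Emit:
send_rows(series=[0.025, 0.01, 0.3, 0, 0, 0, -0.2, 0.025, 0.01, 0.7, 0, 0, 0, -0.2, 0.025, 0.01, 0.9, 0, 0, 0, -0.2, 0.025, 0.01, 0.9, 0, 0, 0, -0.2], force=40)

```text
time_s: 18.73
position: [550.0, 204.0, 123.6]
tool_rot: [0.985, 0.172, -0.001, 0.001]
force: [0.3, -0.5, 0.7]
opening: 52.9
gripper_force: 0.0
```

Emit:
send_rows(series=[0, 0, 0.15, 0, 0, 0, -0.2, 0, 0, 0.3, 0, 0, 0, -0.2, 0, 0, 0.4, 0, 0, 0, -0.2, 0, 0, 0.4, 0, 0, 0, -0.2])

```text
time_s: 19.23
position: [550.1, 204.1, 91.7]
tool_rot: [0.985, 0.172, -0.001, 0.0]
force: [-0.1, 0.1, 0.3]
opening: 52.4
gripper_force: 0.0
```

```bash
python3 - <<'E'
from h import *
s=bot.state();print(s['position'],s['opening'],s['force'],cmd([550.5,203,64],20))
E
```

```text
[550.08225183 204.09079079  91.69670302] 52.39548480722253 [-0.14163544  0.05990639  0.28574261] (array([0.001, 0.014, 0.346]), array([ 0.   ,  0.001, -0.002]))
```

Emit:
send_rows(series=[0, 0.012, 0.1, 0, 0, 0, -0.2, 0, 0.012, 0.2, 0, 0, 0, -0.2, 0, 0.012, 0.27, 0, 0, 0, -0.2, 0, 0.012, 0.27, 0, 0, 0, -0.2])

```text
time_s: 19.73
position: [550.5, 203.3, 70.2]
tool_rot: [0.985, 0.172, -0.0, 0.0]
force: [0.4, -0.0, -0.5]
opening: 52.6
gripper_force: 0.0
```

Emit:
send_rows(series=[0, 0, 0.03, 0, 0, 0, -0.2, 0, 0, 0.06, 0, 0, 0, -0.2, 0, 0, 0.06, 0, 0, 0, -0.2])

```text
time_s: 20.1
position: [550.7, 203.5, 65.9]
tool_rot: [0.985, 0.172, -0.0, 0.0]
force: [-0.1, 1.0, 0.2]
opening: 52.9
gripper_force: 0.0
```

Emit:
send_rows(series=[0, 0, 0.02, 0, 0, 0, -0.2, 0, 0, 0.02, 0, 0, 0, 1, 0, 0, 0.02, 0, 0, 0, 1, 0, 0, 0.02, 0, 0, 0, 1, 0, 0, 0.02, 0, 0, 0, 1], force=40)

```text
time_s: 20.72
position: [550.8, 203.6, 64.5]
tool_rot: [0.985, 0.172, 0.0, -0.0]
force: [-0.6, 0.2, -0.2]
opening: 23.4
gripper_force: 39.8
```

Emit:
send_rows(series=[0, 0, 0, 0, 0, 0, 1, 0, 0, 0, 0, 0, 0, 1, 0, 0, 0, 0, 0, 0, 1])

```text
time_s: 21.1
position: [550.8, 203.5, 64.5]
tool_rot: [0.985, 0.172, 0.0, -0.0]
force: [-0.5, 1.3, 0.6]
opening: 23.2
gripper_force: 39.8
```

```bash
python3 - <<'E'
from h import *
s=bot.state();print(s['position'],s['opening'],s['gripper_force'],s['force'],s['ft_torque'])
p=bot.grab_frame('wrist');cv2.imwrite('pics/w7.png',cv2.resize(p['pixels'][150:400,160:480,::-1],(768,600)))
E
```

```text
[550.78688177 203.54678933  64.50222594] 23.179665812965283 39.804053707339335 [-0.51532505  1.27500137  0.62801107] [0.38493414 0.26096955 0.03939625]
```

View pics/w7.png

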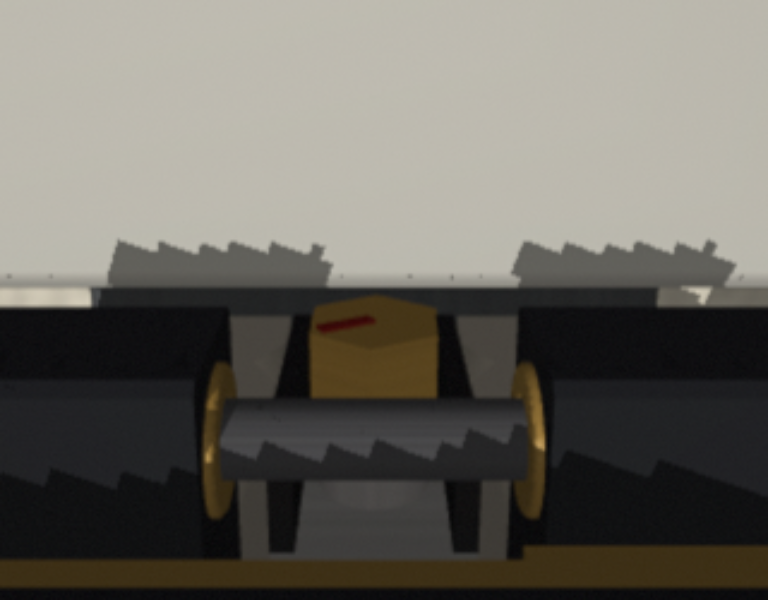

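Both pads are on the flats: opening is 23 mm at 40 N, and the red mark on the head shows at (345,325) in the crop. I'll hold and check that the mark stays put.

```bash
python3 -c "
from h import *
np.save('a.npy',bot.grab_frame('wrist')['pixels'])"
```

Emit:
send_rows(series=[0, 0, 0, 0, 0, 0, 1, 0, 0, 0, 0, 0, 0, 1, 0, 0, 0, 0, 0, 0, 1, 0, 0, 0, 0, 0, 0, 1, 0, 0, 0, 0, 0, 0, 1])

```text
time_s: 21.82
position: [550.8, 203.5, 64.5]
tool_rot: [0.985, 0.172, 0.0, -0.0]
force: [-0.9, 2.2, 1.5]
opening: 23.2
gripper_force: 39.8
```

```bash
python3 -c "
from h import *
p=bot.grab_frame('wrist')['pixels'];a=np.load('a.npy')
for i in (a,p):
  r=i[265:300,280:345].astype(int);m=(r[...,0]>70)&(r[...,1]<40);y,x=np.nonzero(m);print(m.sum(),x.mean(),y.mean(),np.polyfit(x,y,1)[0])
t=bot.grab_frame('top')
print([(np.round(r['xy']),r['confidence']) for r in bot.place_of('cover',t)])
s=bot.state();print(s['opening'],s['gripper_force'],s['force'],s['time_s'])"
```

```text
<string>:5: RuntimeWarning: Mean of empty slice.
  ret = ret.dtype.type(ret / rcount)
Traceback (most recent call last):
TypeError: expected non-empty vector for x
```

```bash
python3 -c "
from h import *
p=bot.grab_frame('wrist')['pixels'];a=np.load('a.npy')
for i in (a,p):
  r=i[265:300,285:345].astype(int);m=(r[...,0]>2.5*r[...,1])&(r[...,0]>40);y,x=np.nonzero(m);print(m.sum(),x.mean(),y.mean())
print(np.abs(p[260:320,285:345].astype(int)-a[260:320,285:345]).mean())
t=bot.grab_frame('top')
print([(np.round(r['xy']),r['confidence']) for r in bot.place_of('cover',t)])
s=bot.state();print(s['opening'],s['gripper_force'],s['force'],s['time_s'])"
```

```text
70 18.7 19.642857142857142
74 18.43243243243243 19.64864864864865
0.8753703703703704
[(array([134., 276.]), 0.96), (array([385., 222.]), 0.88), (array([150., 156.]), 0.69), (array([166., 357.]), 0.68)]
23.2076177848604 39.813507159778965 [-1.81561585  1.16596356  1.91906547] 22.025
```

The mark has not moved over about 0.9 s, where a free bolt would have turned about 0.2 rad. The cover is in the box. Handing in.

```bash
python3 -c "
from cell import bot
print(bot.sign_off())"
```

```text
the job is handed in; nothing more can be done
None
```

The cracked orange cover is in the red reject box and the gripper is holding the brass bolt head still at about 40 N; I handed the job in at about 22 s of robot time, after one missed first grip on the cover because the fingertips sit about 30 mm further back than stated.

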